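# Load a boot heel under the leaf spring of the dyeing jig

### The job

The bare leather boot heel lies rubber cap up on the white sprung plate of the blue dyeing jig. With your fingertips on the rubber cap, press the heel down hard and, keeping it pressed, slide it under the steel leaf spring until it is fully home against both stop pins; then take your fingers away so that the leaf holds it there, ready for dyeing. Do not grip or lift the heel, keep your fingers off its sanded sides, and leave the things around the jig alone.

Things in the scene. Friction and masses are not known exactly. Their poses are not given: they have to be found in the camera images.
- jig: blue dyeing jig fixed to the bench, base 230 x 104 x 10 mm. Origin on the bench under its centre line, z up; x is the way the heel slides, from the loading end to the pins. Along x: white sprung plate -75 to +61 mm, stop pins, post +99 to +125 mm (40 mm wide, highest point 87 mm above the bench) carrying the leaf spring, which reaches back over the plate.
- plate_top (a point): on the white plate's top, above the jig's origin, 36 mm above the bench when up; moves down with the plate. The plate is 78 mm wide, level, slick (friction about 0.25); from jig x -75 to +17 mm it has side fences 6 mm high, 72 mm apart, guiding the heel's foot.
- stop_line (a point): midway between the near sides of the two steel stop pins (jig x +66 mm, 36 mm above the bench). The pins are 8 mm thick, stand at jig y -24 and +24 mm and end 60 mm above the bench. The heel is home when its flat front touches both: its origin is then at jig x +30 mm.
- leaf_lip (a point): free end of the leaf spring, a dark steel strip 24 mm wide on the jig's centre line: at jig x about +37 mm, 73 mm above the bench when idle. From here the strip dips to its lowest line at jig x +45 mm, 67 mm above the bench (idle), which bears on the heel's cap, then rises to the post.
- heel: loose boot heel lying on the plate, 0.13 to 0.25 kg, 38 mm tall: 30 mm tan leather under an 8 mm black rubber cap. Origin at the centre of its underside, x along the slide (within 0.03 rad of the jig's). D-shaped: flat front face at x +36 mm, rounded back, underside 72 x 66 mm. At the start its origin is at jig x -34 to -14 mm. With the plate up it is 7 mm too tall for the leaf and jams on its end.
- heel_cap (a point): on the flat top of the heel's rubber cap, 4 mm ahead of the heel's origin and 38 mm above its underside. The cap is 62 mm long on top (heel x -26 to +36 mm) and 59 mm wide. With the heel home, the leaf's end is over heel x +7 mm, so press about 16 mm behind this point to stay clear of it.
- plate (a joint): how far the sprung plate is down, m: 0 up, 0.010 bottom stop; it stays level. With the heel on it, it gives from about 4 N on the cap; about 12 N at 7 mm, 15 N at 10 mm. From about 5 mm down the heel slips under the leaf's end; 7 to 9 mm is best. Let go under the leaf, it returns to about 4 mm and presses the heel up against the leaf.
- leaf (a joint): how far the leaf spring is bent up, rad: 0 idle; about 0.05 when it holds the heel.
- dyed_heel: bystander: a finished dark-brown heel of the same shape, loose on the bench. Origin at the centre of its underside.
- dye_pan: bystander: black dye pan, 110 mm across, 36 mm tall, loose. Origin at the centre of its underside.
- cup: bystander: white cup, 76 mm across, 85 mm tall, loose. Origin at the centre of its underside.
- brush: bystander: foam dye brush lying on the bench, about 145 mm long along its y axis, 14 mm tall, white handle towards -y. Origin near its middle, on the bench.
There are look-alikes about, which are no part of the job. Leave any green, orange or turquoise look-alike of the heel alone.

How it is judged (in metres and radians):
On the way:
1. the heel is pressed down on the sprung plate by the fingers (plate at least 4 mm down) while its front passes under the leaf's end (front face 2 to 20 mm short of the pins) (value of joint plate above 0.004 m and contact force between the fingers and heel above 2 N and x of heel in the frame of jig between 0.01 and 0.0275 m), for 0.05 s.
At the end, for the whole second after the job is handed in: the heel stands flat on the plate with its front face against the stop pins (within 3.5 mm, within 8 mm of the centre line, square to within 0.09 rad), under the leaf, which is bent up by it (0.025 to 0.09 rad) and keeps the plate at least 2 mm down, and all is at rest with the fingers away (x of heel in the frame of jig between 0.0265 and 0.034 m and y of heel in the frame of jig between -0.008 and 0.008 m and angle between the x axis of heel and the x axis of jig, either way round below 0.09 rad and angle between heel's own z axis and vertical below 0.08 rad and z of heel in the frame of plate_top below 0.003 m and value of joint leaf between 0.025 and 0.09 rad and value of joint plate above 0.002 m and linear speed of heel below 0.01 m/s); the robot touches nothing.
It fails at once if the heel is lifted off the plate or tipped (z of heel in the frame of plate_top above 0.008 m or angle between heel's own z axis and vertical above 0.25 rad).
It fails at once if the fingers grip or push the heel by its sides, leather or cap rim (over 2 N) (contact force between the fingers and heel_c0 above 2 N or contact force between the fingers and heel_c1 above 2 N or contact force between the fingers and heel_c2 above 2 N or contact force between the fingers and heel_c3 above 2 N or contact force between the fingers and heel_c4 above 2 N or contact force between the fingers and heel_c5 above 2 N).
It fails at once if a bystander is moved by more than 15 mm (distance of any of dyed_heel, dye_pan, cup, brush from where it was at the start of the episode above 0.015 m).
It also fails if it takes over 35 s, if anything falls off the work surface, if the arm or the gripper's body presses on something with over 40 N, if the wrist force passes 120 N, or if a joint passes its speed limit or range.

### The arm

A 6-joint arm with a two-finger parallel gripper is mounted at the origin on the work surface. World frame = base frame: x ahead of the robot, y to its left, z up, the work surface at z = 0. Lengths are in mm, angles in rad, forces in N, time in s.
With the tool pointing down it reaches from about 375 to 975 mm from the base axis. Payload 3.8 kg.
Tool frame: the origin (TCP) lies between the finger pads; the fingertips stand 25 mm ahead of it and the grasp point (between the pads) lies 6 mm ahead of it; x points along the fingers, z is the direction in which the jaws open and shut, and the axes are right-handed (so a half turn about x gives the same grasp; the last joint's range is limited). The gripper opens to 88 mm and grips with 3 to 60 N. Pads are 18 mm wide; open, the fingers measure 123 mm over their backs; the gripper's body (75 mm by 187 mm) begins 45 mm behind the grasp point.
Start: joints at [1.123, 0.264, 1.604, -0, 1.274, -0.037], TCP at [269.554, 618.837, 263.706] pointing down, gripper open.
Joint ranges: [-2.63, 2.63], [-0.94, 2.18], [0.31, 2.57], [-1.31, 4.45], [0, 2.66], [-2.55, 2.55]. Speed limits (rad/s): [2.57, 2.57, 3.14, 3.14, 3.14, 3.14].

### API

Orientations are given as a unit quaternion [x, y, z, w].
In Python, from cell import bot, grab_frame, calibration, spot_in, masks_of, tip_of gives the robot as it stands.
- The arm moves only by the shell command python3 -m pendant 'ROWS' [FORCE]. ROWS is JSON, a list of rows, each an object of numbers: "gripper": the closure, from -1 (fully open) to 1 (shut), so that 0 is half open; "x", "y", "z": the shift along the world's x, y, z scaled (see below); "spin": the turn about the world's z scaled (see below). A call has 1 to 8 rows; each row is the pose to reach, as a shift and turn from the pose commanded when the call began, turning the shorter way round; what a row does not reach only later rows make up. The controller multiplies each number of a shift by 0.08 m and each number of a turn by 180 degrees. A row lasts 1/10 s, in which the tool goes at most 50 mm and 8.59 degrees, less where a joint would pass 70% of its speed; a pose out of reach is approached as far as the arm can. A call with a number of a shift or a turn outside -1 to 1 is refused whole. A call with a gripper value outside its range is refused whole. The fingers move at their own pace and stop on an object; FORCE is the grip in N (left out, the last holds). Time passes only in rows, so rows that repeat a pose let the fingers close. It gives the time, the measured TCP pose, the force and the opening at its end, in the units of the state.
- bot.sense(): the state, without advancing time (a new reading comes with each control period).
- grab_frame(name): name is "scene" or "top"; returns the picture (384x512x3 uint8, red, green, blue); there is no depth.
- calibration(name): a dict with "fx", "fy", "cx", "cy" (pixels), "k1" (the pictures are not rectified: a ray, as slopes to the right and down, at radius r is drawn at 1 + k1 r^2 times it, then the intrinsics apply), "T" (4x4, takes a point from camera to world coordinates). Camera axes: x right, y down, z forward; pixel columns grow to the right and rows downward; lengths in mm; the calibration is good to about 2 mm. A picture is of the moment at which its call begins. calibration takes no time and is no camera call.
- bot.hand_in(): hands the job in, once; it reports no verdict.
Trained networks look in the newest picture that a camera, given by its name, has taken for a name from the list of things; names that differ only in an ending like _2 or _b are one class to them, and where a whole thing is asked for, a point or a joint stands for the part that bears it (a point fixed in the world has none). Each returns a list of dicts, best first, with "conf" (0 to 1); they miss things now and then, are a little off and sometimes report something else, mostly with a low value. They report only what shows in the picture. A call takes as long as a camera call. They do not tell look-alikes from the thing itself.
- spot_in(camera, query): "at" ([column, row] in pixels, amid what is visible of it).
- masks_of(camera, query): "mask" (384x512 bool, what is visible of it) and "at" ([column, row] in pixels, amid what is visible of it).
- tip_of(camera, query): "at" ([column, row] in pixels: a listed point, or the origin of a listed thing).
The state is a dict: "t": time; "qpos": joint angles; "qvel": joint speeds; "effort": joint torques, N m; "eef_pos": TCP position; "tool_rot": TCP orientation; "wrist_force": force on the tool from outside, world axes, zero at the start; "torque": the same for the moment, N m; "width": finger opening in mm.
Only numpy, scipy, OpenCV 4.12 (cv2) and the standard library are available. Lean on these libraries where they do the work, as an engineer would, in place of code of your own. Each camera call takes 0.05 s, during which the arm holds its last target. There are 200 camera calls.

## Working session

There is one attempt and no reset: what is moved stays moved. The work goes in short steps, Python scripts to look and compute and a shell command to move; the robot and the scene stay as the last step left them, time stands still between calls to the robot, and variables do not carry over. Pictures are saved under pics/ and viewed, about 8 in all and at most 12, crops included, and the job is handed in when it is done.

```bash
mkdir -p pics
cat > h.py <<'E'
import numpy as np, cv2
from cell import *
def pix2world(cam,at,z):
    c=calibration(cam);u=(at[0]-c['cx'])/c['fx'];v=(at[1]-c['cy'])/c['fy']
    rd=np.hypot(u,v);r=rd
    for _ in range(30): r=rd/(1+c['k1']*r*r)
    s=r/rd if rd>0 else 1
    T=np.array(c['T']);d=T[:3,:3]@np.array([u*s,v*s,1]);o=T[:3,3]
    return o+d*(z-o[2])/d[2]
def world2pix(cam,p):
    c=calibration(cam);T=np.array(c['T']);q=T[:3,:3].T@(np.array(p)-T[:3,3])
    u,v=q[0]/q[2],q[1]/q[2];f=1+c['k1']*(u*u+v*v)
    return np.array([c['fx']*u*f+c['cx'],c['fy']*v*f+c['cy']])
def save(cam,name):
    im=grab_frame(cam);cv2.imwrite('pics/'+name,im[:,:,::-1]);return im
E
python3 - <<'E'
from h import *
Z={'jig':0,'plate_top':36,'stop_line':36,'leaf_lip':73,'heel':36,'heel_cap':74,'dyed_heel':0,'dye_pan':0,'cup':0,'brush':0}
a=save('top','t1.png');b=save('scene','s1.png')
for cam in('top','scene'):
    print(cam,np.round(np.array(calibration(cam)['T'])[:3,3]))
    for q,z in Z.items():
        for d in tip_of(cam,q)[:3]: print(q,round(d['conf'],2),np.round(d['at']),np.round(pix2world(cam,d['at'],z)[:2],1))
s=bot.sense();print(s['t'],s['eef_pos'],s['tool_rot'],s['wrist_force'],s['width'])
E
```

```text
top [ 399.   36. 1165.]
jig 0.84 [242. 224.] [566.9  46.9]
plate_top 0.6 [246. 222.] [565.3  37.1]
stop_line 0.61 [236. 195.] [629.2  62.2]
leaf_lip 0.81 [239. 204.] [601.8  53.7]
heel 0.94 [300. 291.] [408.1 -85.4]
heel 0.82 [247. 234.] [537.5  35.1]
heel 0.61 [247. 309.] [367.4  33.2]
heel_cap 0.95 [271. 111.] [822.1 -19.5]
heel_cap 0.91 [194. 124.] [790.1 159.4]
heel_cap 0.87 [247. 228.] [547.6  35. ]
dyed_heel 0.78 [163. 209.] [601.1 235.8]
dye_pan 0.76 [185. 280.] [433.1 179.7]
cup 0.89 [323. 236.] [ 537.2 -145.6]
brush 0.59 [296. 158.] [728.4 -84.6]
scene [ 959. -291.  802.]
jig 0.63 [252. 214.] [581.7  42.6]
jig 0.29 [249. 208.] [561.3  50. ]
plate_top 0.76 [247. 205.] [569.3  36.6]
plate_top 0.58 [270. 214.] [631.   60.2]
stop_line 0.67 [273. 215.] [637.9  62.9]
leaf_lip 0.64 [263. 200.] [604.1  59.3]
heel 0.92 [311. 296.] [841.6 -29.4]
heel 0.88 [243. 202.] [555.2  35.3]
heel 0.78 [173. 202.] [425.4 -93.1]
heel_cap 0.92 [244. 191.] [553.1  42.9]
heel_cap 0.88 [169. 196.] [432.2 -99.5]
heel_cap 0.88 [311. 291.] [840.5 -32.4]
dyed_heel 0.64 [310. 176.] [607.8 247.9]
dye_pan 0.85 [252. 156.] [435.9 182.7]
cup 0.87 [188. 251.] [ 546.  -145.4]
cup 0.21 [261. 200.] [567.4  90.6]
brush 0.87 [255. 286.] [729.3 -90.3]
1.1 [269.52619828 618.82437176 263.70447438] [-0.38751872  0.59148846  0.3875073   0.5914463 ] [-0.45686731  0.2062428  -0.67706429] 88.30176895158408
```

View pics/t1.png

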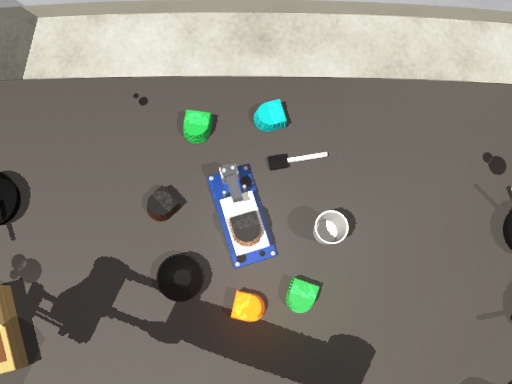

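View pics/s1.png

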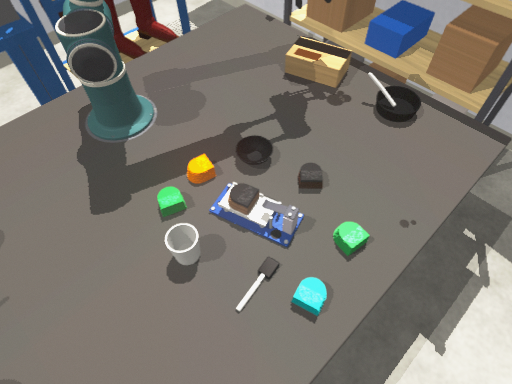

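The top view shows the jig around (243,215). The bare heel with its black cap is on the plate at (246,228), and the leaf and post are at the upper end, around (232,180). The look-alikes, pan (180,277), cup (331,227), brush and dyed heel all stand clear. Next I'll refine the jig's pose from its blue outline and locate the cap.

```bash
cat > m.py <<'E'
from h import *
from scipy.optimize import least_squares
def jigfit(im,cam='top'):
    hsv=cv2.cvtColor(im,cv2.COLOR_RGB2HSV)
    m=cv2.inRange(hsv,(108,120,50),(130,255,255))
    keep=np.zeros_like(m);c=world2pix(cam,[570,45,10]).astype(int);cv2.circle(keep,tuple(int(v) for v in c),75,255,-1);m&=keep
    n,l,st,_=cv2.connectedComponentsWithStats(m)
    pts=np.argwhere(m>0)[:,::-1]
    P=np.array([pix2world(cam,p,10)[:2] for p in pts])
    # trim
    P=P[np.hypot(*(P-np.median(P,0)).T)<140].astype(np.float32)
    r=cv2.minAreaRect(P);return r
def jp(j,p): # jig xy->world
    x,y,a=j;return np.array([x+np.cos(a)*p[0]-np.sin(a)*p[1],y+np.sin(a)*p[0]+np.cos(a)*p[1]])
def tojig(j,w):
    x,y,a=j;d=np.array(w[:2])-[x,y];return np.array([np.cos(a)*d[0]+np.sin(a)*d[1],-np.sin(a)*d[0]+np.cos(a)*d[1]])
E
python3 - <<'E'
from m import *
from scipy.spatial.transform import Rotation as R
im=grab_frame('top');print(jigfit(im))
im2=save('scene','s2.png');print(jigfit(im2,'scene'))
big=cv2.resize(im[150:280,180:300],None,fx=5,fy=5,interpolation=cv2.INTER_CUBIC);cv2.imwrite('pics/t2.png',big[:,:,::-1])
print(R.from_quat(bot.sense()['tool_rot']).as_matrix().round(3))
for cam in('top','scene'):
  for d in masks_of(cam,'heel')[:5]:
    print(cam,d['at'],d['conf'],d['mask'].sum())
E
```

```text
((587.660400390625, 49.55936050415039), (225.6083984375, 103.8525390625), 17.619983673095703)
((592.08740234375, 44.35734939575195), (229.2920684814453, 101.67424774169922), 19.139001846313477)
[[ 0.    -0.917  0.399]
 [ 0.     0.399  0.917]
 [-1.     0.     0.   ]]
top [274.7, 117.4] 0.91 850
top [303.1, 294.2] 0.75 799
top [247.0, 225.2] 0.66 892
top [194.0, 122.7] 0.66 830
top [246.5, 311.2] 0.58 754
scene [241.7, 201.1] 0.96 710
scene [348.5, 236.9] 0.95 789
scene [308.9, 298.7] 0.78 865
scene [169.5, 199.7] 0.74 602
scene [197.1, 171.6] 0.57 616
```

View pics/t2.png

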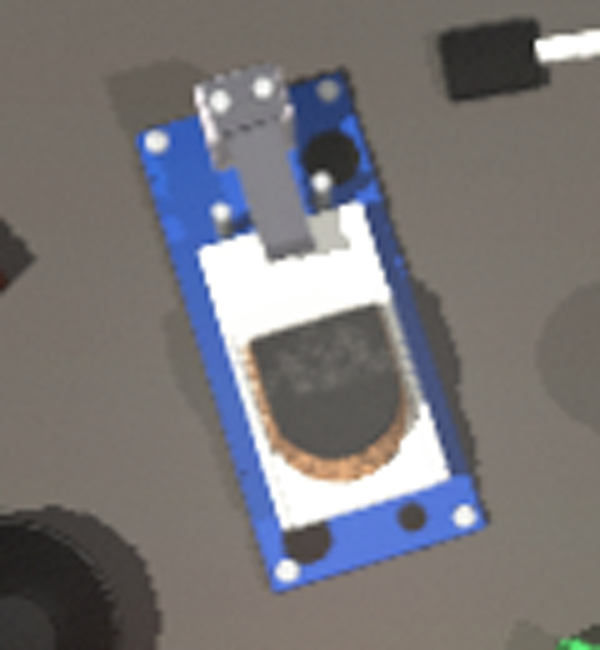

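The crop shows the white plate, both pin tops at (220,211) and (321,181), the leaf lip at (290,252), and the cap's front edge from (248,342) to (385,304). I'll fit the jig pose to these points.

Run:
```python
from m import *
F=[((200,247),(61,39,36)),((363,204),(61,-39,36)),((287,528),(-75,39,36)),((452,478),(-75,-39,36)),((220,211),(70,24,60)),((321,181),(70,-24,60)),((268,257),(37,12,73)),((312,247),(37,-12,73))]
f2p=lambda p:np.array(p)/5+[180-.4,150-.4]
W=[(pix2world('top',f2p(a),b[2])[:2],b) for a,b in F]
res=lambda j:np.concatenate([jp(j,b[:2])-w for w,b in W])
j=least_squares(res,[569,42,.31],loss='soft_l1').x;print(j.round(3));print(res(j).reshape(-1,2).round(1))
for n,p in dict(bFL=(137,140),bFR=(345,70),bRR=(487,525),bRL=(275,592)).items(): print(n,tojig(j,pix2world('top',f2p(p),10)).round(1))
for n,p in dict(capFL=(248,342),capFR=(385,304),capback=(340,458)).items(): print(n,tojig(j,pix2world('top',f2p(p),74)).round(1))
for cam in('top','scene'):
  grab_frame(cam)
  for q,z in (('heel_cap',74),('heel',36),('plate_top',36),('stop_line',36),('leaf_lip',73)):
    for d in tip_of(cam,q):
      w=tojig(j,pix2world(cam,d['at'],z))
      if abs(w[0])<90 and abs(w[1])<40: print(cam,q,w.round(1))
t=jp(j,(-36,0));print('ex',t)
```

```text
[5.72271e+02 4.37390e+01 3.13000e-01]
[[-0.8  0.4]
 [ 2.4  1.8]
 [-0.1  0.2]
 [ 0.6  1.1]
 [ 0.3 -0.9]
 [ 0.8 -0.6]
 [-3.7  0. ]
 [-1.  -3.1]]
bFL [126.   51.8]
bFR [128.9 -53.8]
bRR [-99.7 -50.5]
bRL [-99.5  52.9]
capFL [ 6.2 30.8]
capFR [  4.1 -32.6]
capback [-55.6   7.5]
top heel_cap [-18.8   1.1]
top heel [-39.9  -2.2]
top stop_line [66.3 -4. ]
top leaf_lip [21.6  0.1]
scene heel_cap [-19.3   1.9]
scene heel [-34.   -5.6]
scene plate_top [3.6 4.8]
scene stop_line [67.6 -1. ]
scene leaf_lip [33.6  5.2]
ex [538.0205682   32.65358756]
```

```bash
R='import sys'
python3 -m pendant '[{"gripper":1,"x":0.45,"y":-1,"spin":0.033},{"gripper":1,"x":0.45,"y":-1,"spin":0.033},{"gripper":1,"x":0.45,"y":-1,"spin":0.033}]' 
python3 -m pendant '[{"gripper":1,"x":0.45,"y":-1,"spin":0.033},{"gripper":1,"x":0.45,"y":-1,"spin":0.033},{"gripper":1,"x":0.45,"y":-1,"spin":0.033}]' 
python3 -m pendant '[{"gripper":1,"x":0.45,"y":-1,"spin":0.033},{"gripper":1,"x":0.45,"y":-1,"spin":0.033},{"gripper":1,"x":0.45,"y":-1,"spin":0.033}]' 
python3 -m pendant '[{"gripper":1,"x":0.45,"y":-1,"spin":0.033},{"gripper":1,"x":0.45,"y":-1,"spin":0.033},{"gripper":1,"x":0.45,"y":-1,"spin":0.033}]'
```

```text
schema error: expected keys gripper, x, y, z, spin
schema error: expected keys gripper, x, y, z, spin
schema error: expected keys gripper, x, y, z, spin
schema error: expected keys gripper, x, y, z, spin
```

```bash
python3 -m pendant '[{"gripper":1,"x":0.45,"y":-1,"z":0,"spin":0.033},{"gripper":1,"x":0.45,"y":-1,"z":0,"spin":0.033},{"gripper":1,"x":0.45,"y":-1,"z":0,"spin":0.033}]' 
python3 -m pendant '[{"gripper":1,"x":0.45,"y":-1,"z":0,"spin":0.033},{"gripper":1,"x":0.45,"y":-1,"z":0,"spin":0.033},{"gripper":1,"x":0.45,"y":-1,"z":0,"spin":0.033}]' 
python3 -m pendant '[{"gripper":1,"x":0.45,"y":-1,"z":0,"spin":0.033},{"gripper":1,"x":0.45,"y":-1,"z":0,"spin":0.033},{"gripper":1,"x":0.45,"y":-1,"z":0,"spin":0.033}]' 
python3 -m pendant '[{"gripper":1,"x":0.45,"y":-1,"z":0,"spin":0.033},{"gripper":1,"x":0.45,"y":-1,"z":0,"spin":0.033},{"gripper":1,"x":0.45,"y":-1,"z":0,"spin":0.033}]'
```

```text
t: 2.2
eef_pos: [306.9, 535.4, 263.6]
tool_rot: [-0.418, 0.572, 0.416, 0.571]
wrist_force: [-0.3, 0.8, -0.3]
width: 66.1
t: 2.5
eef_pos: [342.8, 456.2, 263.9]
tool_rot: [-0.446, 0.549, 0.445, 0.549]
wrist_force: [-0.1, 0.9, 0.4]
width: 41.9
t: 2.8
eef_pos: [378.6, 377.0, 264.0]
tool_rot: [-0.474, 0.525, 0.473, 0.525]
wrist_force: [-0.5, 0.2, -0.6]
width: 18.0
t: 3.1
eef_pos: [414.7, 297.7, 264.0]
tool_rot: [0.5, -0.5, -0.5, -0.5]
wrist_force: [0.2, 0.0, 0.2]
width: 0.8
```

```bash
python3 -m pendant '[{"gripper":1,"x":0.45,"y":-1,"z":0,"spin":0.033},{"gripper":1,"x":0.45,"y":-1,"z":0,"spin":0.033},{"gripper":1,"x":0.45,"y":-1,"z":0,"spin":0.033}]' 
python3 -m pendant '[{"gripper":1,"x":0.45,"y":-1,"z":0,"spin":0.033},{"gripper":1,"x":0.45,"y":-1,"z":0,"spin":0.033},{"gripper":1,"x":0.45,"y":-1,"z":0,"spin":0.033}]' 
python3 -m pendant '[{"gripper":1,"x":0.45,"y":-1,"z":0,"spin":0.033},{"gripper":1,"x":0.45,"y":-1,"z":0,"spin":0.033},{"gripper":1,"x":0.45,"y":-1,"z":0,"spin":0.033}]' 
python3 -m pendant '[{"gripper":1,"x":0.17,"y":-0.33,"z":-1,"spin":0},{"gripper":1,"x":0.17,"y":-0.33,"z":-1,"spin":0},{"gripper":1,"x":0.17,"y":-0.33,"z":-1,"spin":0}]'
python3 -m pendant '[{"gripper":1,"x":0,"y":0,"z":-0.7,"spin":0},{"gripper":1,"x":0,"y":0,"z":-0.7,"spin":0},{"gripper":1,"x":0,"y":0,"z":-0.7,"spin":0}]'
python3 - <<'E'
from m import *
from scipy.spatial.transform import Rotation as R
s=bot.sense();M=R.from_quat(s['tool_rot']).as_matrix();print(s['t'],s['eef_pos'],M.round(3).tolist(),s['wrist_force'])
a=save('scene','s3.png');b=save('top','t3.png')
print('tip px',world2pix('scene',[*s['eef_pos'][:2],s['eef_pos'][2]-25]))
c=cv2.resize(a[140:260,180:330],None,fx=5,fy=5,interpolation=cv2.INTER_CUBIC);cv2.imwrite('pics/s3c.png',c[:,:,::-1])
E
```

```text
t: 3.4
eef_pos: [450.9, 218.1, 264.0]
tool_rot: [0.526, -0.473, -0.525, -0.474]
wrist_force: [0.1, 0.6, 1.3]
width: 0.5
t: 3.7
eef_pos: [487.1, 138.4, 264.0]
tool_rot: [0.549, -0.445, -0.549, -0.446]
wrist_force: [0.2, 0.2, -0.6]
width: 0.5
t: 4.0
eef_pos: [523.3, 58.5, 263.9]
tool_rot: [0.572, -0.416, -0.571, -0.417]
wrist_force: [-0.9, 0.5, -0.3]
width: 0.6
t: 4.3
eef_pos: [531.8, 34.2, 178.5]
tool_rot: [-0.569, 0.417, 0.575, 0.414]
wrist_force: [-0.7, 1.0, -0.1]
width: 0.8
t: 4.6
eef_pos: [534.2, 34.2, 127.5]
tool_rot: [-0.571, 0.416, 0.573, 0.415]
wrist_force: [0.5, 0.3, 0.1]
width: 0.1
4.6 [534.19047046  34.20852524 127.53690238] [[-0.003, -0.951, -0.311], [0.001, -0.311, 0.951], [-1.0, 0.003, 0.002]] [0.5071284  0.33675586 0.08911204]
tip px [235.33260273 182.29410183]
```

View pics/s3c.png

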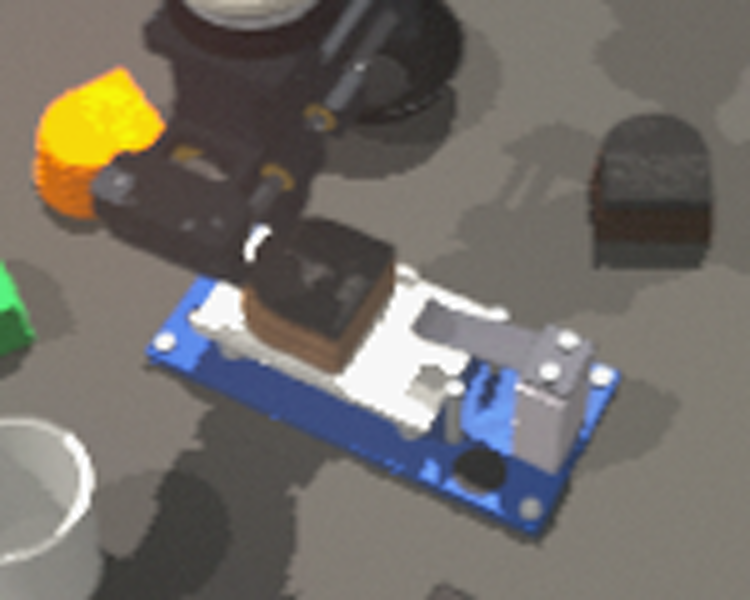

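The scene view shows the closed fingertips above the rear of the cap, at about crop (277,215). The cap's front corners are at (395,260) and (338,333), and the pin top is at (453,386). I'll cross-check positions from this camera.

Run:
```python
from m import *
j=[572.3,43.7,.313]
f=lambda p:np.array(p)/5+[180-.4,140-.4]
for n,p,z in [('capFL',(395,260),74),('capFR',(338,333),74),('pinR(70,-24)',(453,386),60),('lipL(37,12)',(430,302),73),('lipR(37,-12)',(415,330),73),('plFL(61,39)',(503,312),36),('plFR(61,-39)',(412,432),36),('plRR(-75,-39)',(192,318),36)]:
  print(n,tojig(j,pix2world('scene',f(p),z)).round(1))
print(tojig(j,bot.sense()['eef_pos']))
```

```text
capFL [15.3 21.6]
capFR [ 10.7 -30.1]
pinR(70,-24) [ 70.7 -24. ]
lipL(37,12) [42.3  7.3]
lipR(37,-12) [ 43.2 -10.8]
plFL(61,39) [67.6 41.5]
plFR(61,-39) [ 58.2 -43.7]
plRR(-75,-39) [-74.6 -35. ]
[-37.12032994   1.43626928]
```

```bash
python3 -m pendant '[{"gripper":1,"x":-0.034,"y":-0.038,"z":-0.15,"spin":0},{"gripper":1,"x":-0.034,"y":-0.038,"z":-0.28,"spin":0},{"gripper":1,"x":-0.034,"y":-0.038,"z":-0.31,"spin":0},{"gripper":1,"x":-0.034,"y":-0.038,"z":-0.31,"spin":0},{"gripper":1,"x":-0.034,"y":-0.038,"z":-0.31,"spin":0}]'
python3 -m pendant '[{"gripper":1,"x":0,"y":0,"z":-0.025,"spin":0},{"gripper":1,"x":0,"y":0,"z":-0.05,"spin":0},{"gripper":1,"x":0,"y":0,"z":-0.05,"spin":0},{"gripper":1,"x":0,"y":0,"z":-0.05,"spin":0}]'
python3 -m pendant '[{"gripper":1,"x":0,"y":0,"z":-0.025,"spin":0},{"gripper":1,"x":0,"y":0,"z":-0.04,"spin":0},{"gripper":1,"x":0,"y":0,"z":-0.04,"spin":0},{"gripper":1,"x":0,"y":0,"z":-0.04,"spin":0}]'
```

```text
t: 5.2
eef_pos: [532.5, 29.3, 102.9]
tool_rot: [-0.572, 0.416, 0.572, 0.416]
wrist_force: [0.6, -0.4, 0.3]
width: 0.9
t: 5.6
eef_pos: [532.8, 29.4, 99.4]
tool_rot: [0.572, -0.415, -0.572, -0.416]
wrist_force: [-0.7, -0.3, 3.9]
width: 0.4
t: 6.0
eef_pos: [533.0, 29.4, 96.7]
tool_rot: [0.573, -0.415, -0.572, -0.416]
wrist_force: [-2.0, -1.0, 6.6]
width: 0.1
```

```bash
python3 -m pendant '[{"gripper":1,"x":0,"y":0,"z":-0.03,"spin":0},{"gripper":1,"x":0,"y":0,"z":-0.07,"spin":0},{"gripper":1,"x":0,"y":0,"z":-0.07,"spin":0},{"gripper":1,"x":0,"y":0,"z":-0.07,"spin":0}]'
python3 - <<'E'
from m import *
a=save('scene','s4.png');s=bot.sense();print(s['eef_pos'],s['wrist_force'])
c=cv2.resize(a[140:260,180:330],None,fx=5,fy=5,interpolation=cv2.INTER_CUBIC);cv2.imwrite('pics/s4c.png',c[:,:,::-1])
E
```

```text
t: 6.4
eef_pos: [533.6, 29.4, 92.0]
tool_rot: [0.573, -0.415, -0.572, -0.416]
wrist_force: [-3.7, -0.1, 12.8]
width: 0.3
[533.52900642  29.42429805  92.03413336] [-2.72325507 -0.02803028 12.96063414]
```

View pics/s4c.png

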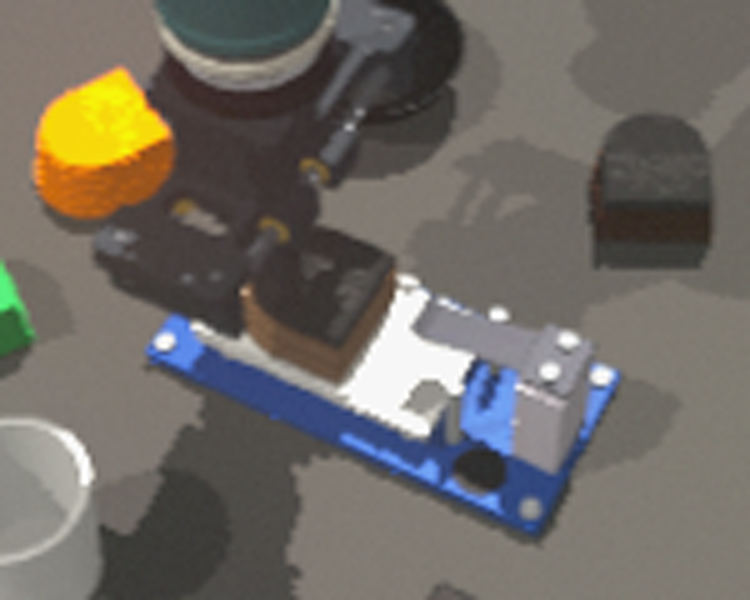

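The plate is pressed about 7.5 mm at 13 N, with the fingertips on the rear of the cap. Now I'll slide.

```bash
python3 -m pendant '[{"gripper":1,"x":0.04,"y":0.013,"z":-0.005,"spin":0},{"gripper":1,"x":0.09,"y":0.029,"z":-0.005,"spin":0},{"gripper":1,"x":0.15,"y":0.048,"z":-0.005,"spin":0},{"gripper":1,"x":0.21,"y":0.068,"z":-0.005,"spin":0},{"gripper":1,"x":0.27,"y":0.087,"z":-0.005,"spin":0},{"gripper":1,"x":0.3,"y":0.097,"z":-0.005,"spin":0},{"gripper":1,"x":0.3,"y":0.097,"z":-0.005,"spin":0}]'
python3 - <<'E'
from m import *
a=save('scene','s5.png');s=bot.sense();print(s['eef_pos'],s['wrist_force'],tojig([572.3,43.7,.313],s['eef_pos']))
c=cv2.resize(a[140:260,180:330],None,fx=5,fy=5,interpolation=cv2.INTER_CUBIC);cv2.imwrite('pics/s5c.png',c[:,:,::-1])
E
```

```text
t: 7.15
eef_pos: [558.5, 37.2, 92.1]
tool_rot: [0.573, -0.415, -0.571, -0.416]
wrist_force: [-1.3, -0.4, 12.6]
width: 0.5
[558.52703102  37.20709772  92.14826081] [-1.10168684 -0.38238401 11.66616112] [-15.10305422  -1.93654529]
```

View pics/s5c.png

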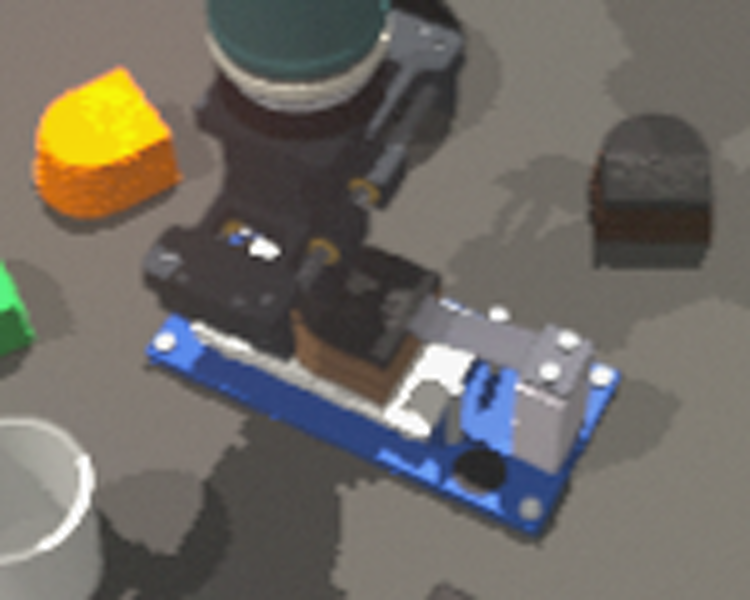

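The heel follows the fingers, and its front edge is now under the lip at crop (425,315). I'll carry on with slightly more pressure.

```bash
python3 -m pendant '[{"gripper":1,"x":0.03,"y":0.01,"z":-0.012,"spin":0},{"gripper":1,"x":0.08,"y":0.026,"z":-0.015,"spin":0},{"gripper":1,"x":0.13,"y":0.042,"z":-0.015,"spin":0},{"gripper":1,"x":0.18,"y":0.058,"z":-0.015,"spin":0},{"gripper":1,"x":0.22,"y":0.071,"z":-0.015,"spin":0},{"gripper":1,"x":0.24,"y":0.078,"z":-0.015,"spin":0},{"gripper":1,"x":0.24,"y":0.078,"z":-0.015,"spin":0}]'
python3 -m pendant '[{"gripper":1,"x":0.02,"y":0.0065,"z":0,"spin":0},{"gripper":1,"x":0.04,"y":0.013,"z":0,"spin":0},{"gripper":1,"x":0.04,"y":0.013,"z":0,"spin":0}]'
python3 - <<'E'
from m import *
a=save('scene','s6.png');s=bot.sense();print(s['eef_pos'],s['wrist_force'],tojig([572.3,43.7,.313],s['eef_pos']))
c=cv2.resize(a[140:260,180:330],None,fx=5,fy=5,interpolation=cv2.INTER_CUBIC);cv2.imwrite('pics/s6c.png',c[:,:,::-1])
E
```

```text
t: 7.9
eef_pos: [577.7, 43.4, 91.2]
tool_rot: [0.573, -0.415, -0.571, -0.416]
wrist_force: [-2.1, -0.5, 13.6]
width: 0.5
t: 8.2
eef_pos: [580.7, 44.4, 91.2]
tool_rot: [0.573, -0.415, -0.571, -0.416]
wrist_force: [-2.1, -1.7, 13.6]
width: 0.4
[580.705101    44.4007217   91.19385428] [-1.97928094 -0.65219562 13.86824767] [ 8.21249389 -1.92137394]
```

View pics/s6c.png

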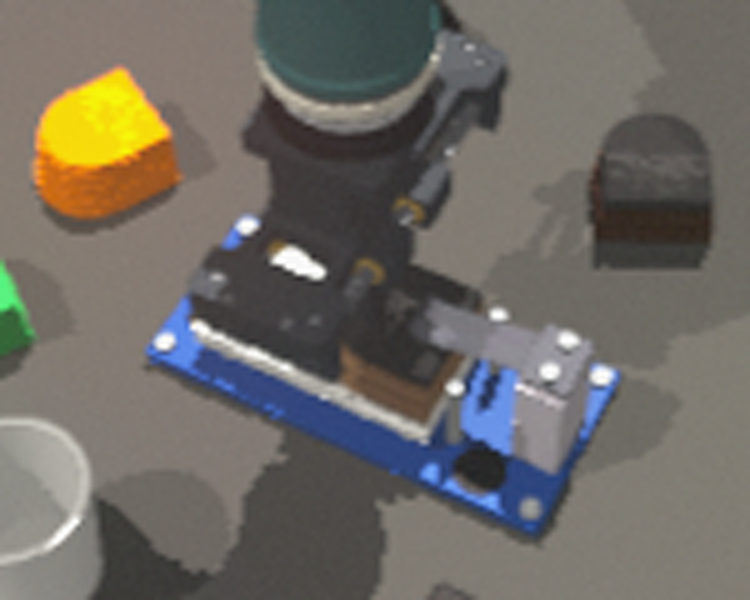

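The front face is now nearly at the pin, at crop (453,400). I'll creep forward and watch the horizontal force.

```bash
python3 -m pendant '[{"gripper":1,"x":0.024,"y":0.008,"z":0,"spin":0},{"gripper":1,"x":0.048,"y":0.0155,"z":0,"spin":0},{"gripper":1,"x":0.048,"y":0.0155,"z":0,"spin":0}]'
python3 -m pendant '[{"gripper":1,"x":0.024,"y":0.008,"z":0,"spin":0},{"gripper":1,"x":0.024,"y":0.008,"z":0,"spin":0}]'
python3 -m pendant '[{"gripper":1,"x":0.024,"y":0.008,"z":0,"spin":0},{"gripper":1,"x":0.024,"y":0.008,"z":0,"spin":0}]'
```

```text
t: 8.55
eef_pos: [584.6, 45.7, 91.2]
tool_rot: [0.573, -0.415, -0.571, -0.416]
wrist_force: [-2.3, -0.5, 12.1]
width: 0.6
t: 8.75
eef_pos: [586.4, 46.3, 91.2]
tool_rot: [0.573, -0.415, -0.571, -0.416]
wrist_force: [-2.5, -0.6, 12.7]
width: 0.4
t: 8.95
eef_pos: [588.0, 46.8, 91.1]
tool_rot: [0.573, -0.415, -0.571, -0.416]
wrist_force: [-3.1, -0.8, 13.4]
width: 0.4
```

```bash
python3 -m pendant '[{"gripper":1,"x":0.024,"y":0.008,"z":0,"spin":0},{"gripper":1,"x":0.024,"y":0.008,"z":0,"spin":0}]'
python3 -m pendant '[{"gripper":1,"x":0.024,"y":0.008,"z":0,"spin":0},{"gripper":1,"x":0.024,"y":0.008,"z":0,"spin":0}]'
python3 - <<'E'
from m import *
a=save('scene','s7.png');s=bot.sense();print(s['eef_pos'],s['wrist_force'],tojig([572.3,43.7,.313],s['eef_pos']))
c=cv2.resize(a[175:240,225:315],None,fx=8,fy=8,interpolation=cv2.INTER_CUBIC);cv2.imwrite('pics/s7c.png',c[:,:,::-1])
E
```

```text
t: 9.15
eef_pos: [589.0, 47.1, 90.8]
tool_rot: [0.573, -0.415, -0.572, -0.415]
wrist_force: [-6.5, -2.7, 14.7]
width: 0.5
t: 9.35
eef_pos: [590.7, 47.8, 90.7]
tool_rot: [0.573, -0.416, -0.572, -0.415]
wrist_force: [-5.8, -3.2, 14.8]
width: 0.1
[590.70010506  47.74750806  90.65980769] [-5.85467538 -2.67942    15.58579324] [18.75240503 -1.81479845]
```

View pics/s7c.png

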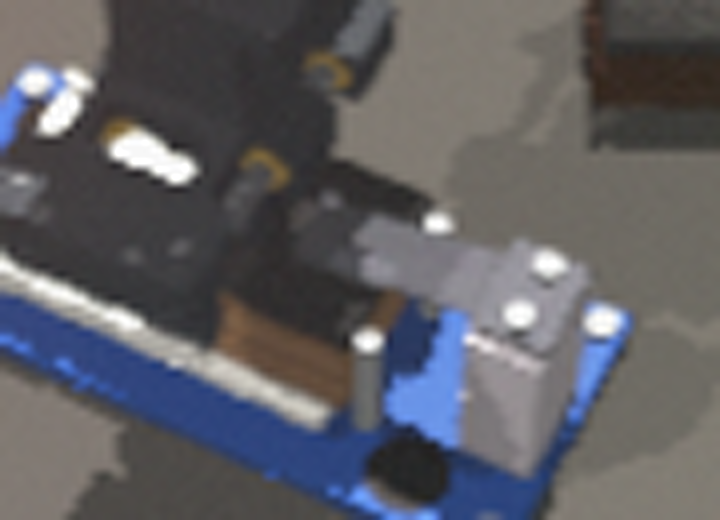

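Horizontal force rose from 3 to about 7 N and then levelled off, and the picture shows the front face at the pin (368,345). One more small push to square it, then straight up.

```bash
python3 -m pendant '[{"gripper":1,"x":0.024,"y":0.008,"z":0,"spin":0},{"gripper":1,"x":0.024,"y":0.008,"z":0,"spin":0},{"gripper":1,"x":0.024,"y":0.008,"z":0,"spin":0}]'
python3 -m pendant '[{"gripper":1,"x":0,"y":0,"z":0.04,"spin":0},{"gripper":1,"x":0,"y":0,"z":0.08,"spin":0},{"gripper":1,"x":0,"y":0,"z":0.15,"spin":0},{"gripper":1,"x":0,"y":0,"z":0.4,"spin":0},{"gripper":1,"x":0,"y":0,"z":0.9,"spin":0},{"gripper":1,"x":0,"y":0,"z":0.9,"spin":0},{"gripper":1,"x":0,"y":0,"z":0.9,"spin":0}]'
python3 -m pendant '[{"gripper":1,"x":-0.6,"y":-0.2,"z":0.9,"spin":0},{"gripper":1,"x":-0.9,"y":-0.2,"z":0.9,"spin":0},{"gripper":1,"x":-0.9,"y":-0.2,"z":0.9,"spin":0},{"gripper":1,"x":-0.9,"y":-0.2,"z":0.9,"spin":0}]'
python3 -m pendant '[{"gripper":1,"x":-0.6,"y":0,"z":0.8,"spin":0},{"gripper":1,"x":-0.9,"y":0,"z":0.8,"spin":0},{"gripper":1,"x":-0.9,"y":0,"z":0.8,"spin":0},{"gripper":1,"x":-0.9,"y":0,"z":0.8,"spin":0}]'
python3 - <<'E'
from m import *
a=grab_frame('scene');b=grab_frame('top')
c=cv2.resize(a[175:240,225:315],None,fx=6,fy=6,interpolation=cv2.INTER_CUBIC)
d=cv2.resize(b[160:275,200:290],(305,390),interpolation=cv2.INTER_CUBIC)
e=np.zeros((390,845,3),np.uint8);e[:,:540]=c;e[:,540:]=d
e=cv2.resize(e,(798,368));cv2.imwrite('pics/f8.png',e[:,:,::-1])
E
```

```text
t: 9.7
eef_pos: [592.6, 48.4, 90.6]
tool_rot: [0.573, -0.416, -0.572, -0.415]
wrist_force: [-5.8, -2.1, 14.6]
width: 0.5
t: 10.4
eef_pos: [593.0, 49.0, 161.5]
tool_rot: [0.573, -0.415, -0.572, -0.416]
wrist_force: [0.1, 0.1, 0.1]
width: 0.6
t: 10.8
eef_pos: [519.6, 32.8, 232.1]
tool_rot: [0.572, -0.415, -0.572, -0.416]
wrist_force: [0.1, -0.3, -0.3]
width: 0.6
t: 11.2
eef_pos: [448.6, 33.1, 295.6]
tool_rot: [0.572, -0.415, -0.572, -0.415]
wrist_force: [-0.0, -0.1, 0.4]
width: 0.5
```

View pics/f8.png

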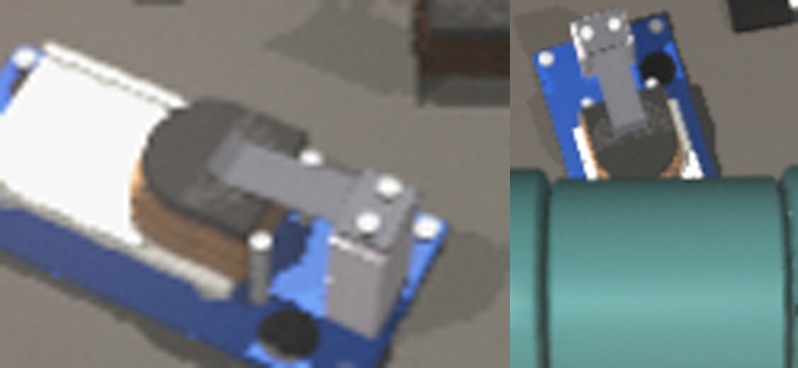

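The scene view shows the heel under the leaf, with its front at the pin (261,245 in the left panel). I'll take one larger top crop with the expected front-edge line (jig x = 66) overlaid, to check it's seated against both pins.

Run:
```python
from m import *
b=grab_frame('top')
x0,y0,k=205,160,9
c=cv2.resize(b[y0:y0+62,x0:x0+80],None,fx=k,fy=k,interpolation=cv2.INTER_CUBIC)
j=[572.3,43.7,.313]
P=lambda p,z:tuple(int(v) for v in (world2pix('top',[*jp(j,p),z])+.5-[x0,y0])*k)
cv2.line(c,P((66,29.5),70),P((66,-29.5),70),(255,0,0),1)
for y in(24,-24): cv2.circle(c,P((70,y),60),5,(255,255,0),1)
cv2.imwrite('pics/f9.png',c[:,:,::-1])
```

```text
(no output)
```

View pics/f9.png

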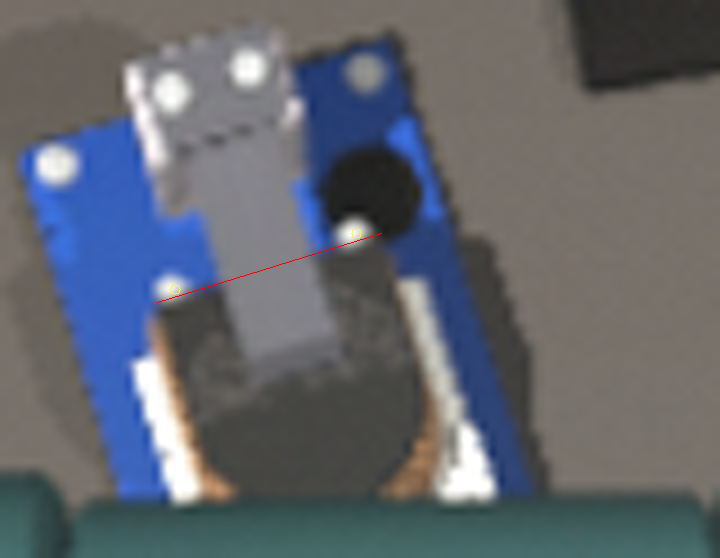

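The cap's front edge lies along the drawn line and meets both pins, (172,288) and (355,232). It is square, and the leaf lies over the cap. Handing in.

```bash
python3 -c "
from cell import bot
s=bot.sense();print(s['t'],s['wrist_force']);print(bot.hand_in())"
```

```text
11.35 [ 0.55260213 -0.25886556  0.35734387]
the job is handed in; nothing more can be done
None
```

The heel is home under the leaf spring, and I handed the job in at 11.35 s. I pressed on the rear of the rubber cap with the closed fingertips. At about 12–15 N the plate was some 7–8 mm down. I then slid the heel about 57 mm along the jig until it met the pins and lifted the fingers straight off.

- **Contact with the pins:** the horizontal force rose from about 3 N to 6–7 N and levelled off. I pushed on about 4 mm more to seat it, and the fingertips seem to have slipped on the cap during that.
- **Final pictures:** the front edge lies on the stop line, square against both pins, with the leaf over the cap. The wrist force is back to about zero, the arm is well clear, and the things I could see around the jig look undisturbed.
- **Disagreement:** before pressing, the two cameras differed by about 5–8 mm on where the heel was along the slide. The final travel fitted the scene camera better.
- **Not measured:** I did not measure the leaf angle or the plate height after release. I judged those only by eye.

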